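# Make up two ward sampling kits

### The arm

A 6-joint arm with a two-finger parallel gripper is mounted at the origin on the work surface. World frame = base frame: x ahead of the robot, y to its left, z up, the work surface at z = 0. Lengths are in mm, angles in rad, forces in N, time in s.
With the tool pointing down it reaches from about 425 to 950 mm from the base axis. Payload 3.5 kg.
Tool frame: the origin (TCP) lies at the very end of the fingers, on their centre line; the grasp point (between the pads) lies 19 mm behind it; z points along the fingers, y is the direction in which the jaws open and shut (so a half turn about z gives the same grasp; the last joint's range is limited). The gripper opens to 85 mm and grips with 20 to 120 N. Pads are 22 mm wide; open, the fingers measure 114 mm over their backs; the gripper's body (76 mm by 85 mm) begins 54 mm behind the grasp point. The pads swing forward as they close: fully open they stand 13 mm farther back than shut.
Start: joints at [-1.289, 0.286, 1.577, -0, 1.279, -0.15], TCP at [282.512, -613.019, 231.325] pointing down, gripper open.
Joint ranges: [-2.77, 2.77], [-0.9, 2.22], [0.21, 2.48], [-1.53, 4.67], [0.24, 2.81], [-2.84, 2.84]. Speed limits (rad/s): [2.79, 2.79, 3.14, 3.14, 3.14, 3.14].

### API

Orientations are given as a 3x3 rotation matrix whose columns are the frame's x, y, z axes.
In Python, from rig import * gives the robot as it stands.
- The arm moves only by the tool arm_command, never from a script. Its argument "steps" is one flat list of numbers, 5 for each row, row after row: the opening in per cent of the stroke, from 0 (shut) to 100 (fully open), then the shift along the tool's x, y, z in cm, then the turn about the tool's z in degrees. In form: [claw, x, y, z, turn, claw, x, y, z, turn, ...]. A call has 1 to 10 rows; each row shifts and turns the commanded pose from where the row before left it, along the tool's axes as they then stand; what a row does not reach is not made up. A row lasts 1/12 s, in which the tool goes at most 41.7 mm and 7.16 degrees, less where a joint would pass 70% of its speed; a pose out of reach is approached as far as the arm can. A call with a gripper value outside its range is refused whole. The fingers move at their own pace and stop on an object; the grip force is fixed at half the most. Time passes only in rows, so rows that do not move let the fingers close. It gives the time, the measured TCP pose, the force and the opening at its end, in the units of the state.
- sense(): the state, without advancing time (a new reading comes with each control period).
- read_camera(name): name is "side" or "top" or "wrist"; returns a dict with "image" (384x512x3 uint8, blue, green, red), "fx", "fy", "cx", "cy" (pixels), "cam_to_world" (4x4, takes a point from camera to world coordinates); the wrist camera has in their place "T_tool_cam" (4x4, takes a point from camera to tool coordinates, whose origin is the TCP and whose axes are the flange's). Camera axes: x right, y down, z forward; pixel columns grow to the right and rows downward; lengths in mm; the calibration is good to about 2 mm. A picture is of the moment at which its call begins: read the wrist's pose just before it. There is no depth.
- close_job(): hands the job in, once; it reports no verdict.
The state is a dict: "clock": time; "qpos": joint angles; "qvel": joint speeds; "tau": joint torques, N m; "position": TCP position; "ee_rot": TCP orientation; "ft_force": force on the tool from outside, world axes, zero at the start; "ft_torque": the same for the moment, N m; "width": finger opening in mm.
Only numpy, scipy, OpenCV 4.12 (cv2) and the standard library are available. Lean on these libraries where they do the work, as an engineer would, in place of code of your own. Each camera call takes 0.05 s, during which the arm holds its last target.

### The job

Make up the two sampling kits from the stock on the bench. The long tray gets the wide dish in its large well, the tall bottle in its small middle well and the lidded jar in its medium well; the short tray gets the small dish in the larger of its two wells and the short bottle in the smaller. Everything must end upright and flat on the floor of its well, and nothing may be tipped over on the way.

Things in the scene. Friction and masses are not known exactly. Their poses are not given: they have to be found in the camera images.
- long_tray: White plastic kit tray, 96 x 240 x 10 mm, with three wells. Fixed to the bench. Origin at the centre of its underside, z up, y along its length, x across. Its top is 10 mm above the bench; all wells are round, 5 mm deep, with flat grey floors 5 mm above the bench, in one row on the centre line (x = 0). Large well, 80 mm across, centred at y = +70 mm; small well, 52 mm across, at y = -8 mm; medium well, 64 mm across, at y = -78 mm.
- short_tray: White plastic kit tray, 96 x 148 x 10 mm, with two wells. Fixed to the bench. Origin at the centre of its underside, z up, y along its length, x across. Its top is 10 mm above the bench; all wells are round, 5 mm deep, with flat grey floors 5 mm above the bench, in one row on the centre line (x = 0). The larger well, 64 mm across, is centred at y = +32 mm; the smaller, 52 mm across, at y = -38 mm.
- wide_dish: Clear lidded culture dish with tan medium in it, 60 mm across and 20 mm high, lid on (it does not come off), about 45 g. Origin at the centre of its underside, z up through its top; round, so its yaw has no meaning.
- small_dish: The same kind of clear lidded dish with tan medium, but 42 mm across and 20 mm high, about 25 g. Origin at the centre of its underside, z up through its top; round, so its yaw has no meaning.
- tall_bottle: Amber glass bottle with a white cap, 85 mm high overall. The body is 32 mm across up to about 61 mm, then a shoulder; the cap is 24 mm across. About 90 g. Origin at the centre of its underside, z up through its top; round, so its yaw has no meaning.
- short_bottle: Amber glass bottle with the same white cap (24 mm across), but only 50 mm high. The body is 32 mm across up to about 26 mm, then a shoulder that counts as solid 32 mm across to 30 mm, and above that 24 mm. About 55 g. Origin at the centre of its underside, z up through its top; round, so its yaw has no meaning.
- jar: Clear specimen jar with a broad white screw lid (lid stays on), 44 mm across and 45 mm high, about 50 g. Origin at the centre of its underside, z up through its top; round, so its yaw has no meaning.
Things that resemble listed ones, but are neither listed nor needed, are in the scene too. What is shaped like the wide_dish but purple is not meant.

How it is judged (in metres and radians):
At the end, for the whole second after the job is handed in: Each of the five things is in its own well (centre within 13 mm of the well's centre along and across the tray), its underside on the well's floor (less than 2.5 mm above it), upright to within 0.06 rad, and at rest (x of wide_dish in the frame of long_tray between -0.013 and 0.013 m and y of wide_dish in the frame of long_tray between 0.057 and 0.083 m and z of each of wide_dish, tall_bottle, jar in the frame of long_tray below 0.0075 m and angle between each of wide_dish, tall_bottle, jar, small_dish, short_bottle's own z axis and vertical below 0.06 rad and linear speed of each of wide_dish, tall_bottle, jar, small_dish, short_bottle below 0.01 m/s and angular speed of each of wide_dish, tall_bottle, jar, small_dish, short_bottle below 0.15 rad/s and x of tall_bottle in the frame of long_tray between -0.013 and 0.013 m and y of tall_bottle in the frame of long_tray between -0.021 and 0.005 m and x of jar in the frame of long_tray between -0.013 and 0.013 m and y of jar in the frame of long_tray between -0.091 and -0.065 m and x of small_dish in the frame of short_tray between -0.013 and 0.013 m and y of small_dish in the frame of short_tray between 0.019 and 0.045 m and z of each of small_dish, short_bottle in the frame of short_tray below 0.0075 m and x of short_bottle in the frame of short_tray between -0.013 and 0.013 m and y of short_bottle in the frame of short_tray between -0.051 and -0.025 m); the robot touches nothing.
It fails at once if one of the five things is tipped over (leans more than 1 rad) (angle between any of wide_dish, tall_bottle, jar, small_dish, short_bottle's own z axis and vertical above 1 rad).
It also fails if it takes over 112 s, if anything falls off the work surface, if the arm or the gripper's body presses on something with over 40 N, if the wrist force passes 120 N, or if a joint passes its speed limit or range.

## Working session

There is one attempt and no reset: what is moved stays moved. The work goes in short steps, Python scripts to look and compute and a tool call to move; the robot and the scene stay as the last step left them, time stands still between calls to the robot, and variables do not carry over. Pictures are saved under pics/ and viewed, and the job is handed in when it is done.

Besides the shell and the picture viewer there is one more tool, called after "Emit:" as a command line: name --argument value ..., lists and objects as JSON in quotes. arm_command: Moves the arm, as the interface text tells. Its arguments: {"type":"object","properties":{"steps":{"type":"array"}},"required":["steps"]}

```bash
mkdir -p pics; ls
python3 - <<'E'
from rig import *
import cv2
s=sense();print(s['clock'],s['position'],s['ee_rot'],s['width'])
for n in ['top','side','wrist']:
    c=read_camera(n);cv2.imwrite(f'pics/{n}0.png',c['image'])
    print(n,c['fx'],c['fy'],c['cx'],c['cy']);print(c.get('cam_to_world',c.get('T_tool_cam')))
E
```

```text
pics
0.0 [ 282.33341754 -612.39714095  229.92836647] [[ 9.08224700e-01  4.18482316e-01 -6.67424860e-04]
 [ 4.18482710e-01 -9.08221951e-01  2.26029928e-03]
 [ 3.39725368e-04 -2.33216540e-03 -9.99997223e-01]] 85.56542364625145
top 433.51819006960034 433.51819006960034 256.6775353466801 189.42299986334433
[[ 2.65738972e-02 -9.84278625e-01  1.74612189e-01  2.59416298e+02]
 [-9.99529247e-01 -2.34829967e-02  1.97441875e-02 -1.58507636e+01]
 [-1.53333643e-02 -1.75054670e-01 -9.84439308e-01  1.19804060e+03]
 [ 0.00000000e+00  0.00000000e+00  0.00000000e+00  1.00000000e+00]]
side 473.07771992148673 473.07771992148673 260.9135840717777 194.90213422870613
[[ 7.54829749e-01 -3.49183653e-01  5.55250238e-01 -2.10380429e+02]
 [-6.55920653e-01 -4.01343406e-01  6.39289892e-01 -8.20152122e+02]
 [-3.83558136e-04 -8.46755128e-01 -5.31982713e-01  7.39970800e+02]
 [ 0.00000000e+00  0.00000000e+00  0.00000000e+00  1.00000000e+00]]
wrist 319.3771230154524 319.3771230154524 258.81402798841447 194.9138466549673
[[-4.71902579e-04 -9.65177066e-01 -2.61597036e-01  6.59460679e+01]
 [ 9.99998938e-01 -8.16108701e-04  1.20715176e-03 -3.47555069e-01]
 [-1.37860681e-03 -2.61596189e-01  9.65176426e-01 -1.42708178e+02]
 [ 0.00000000e+00  0.00000000e+00  0.00000000e+00  1.00000000e+00]]
```

View pics/top0.png

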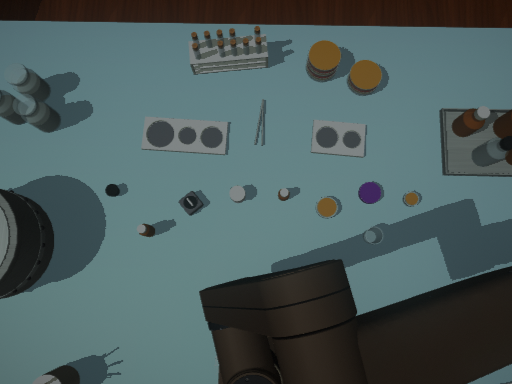

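View pics/side0.png

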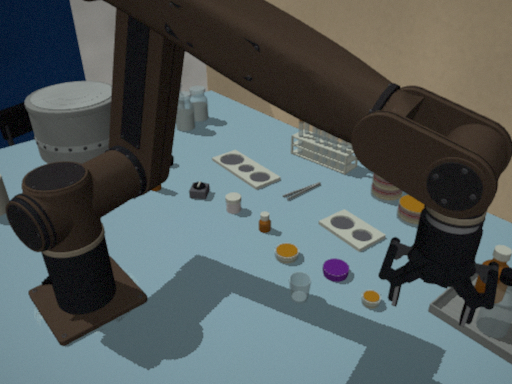

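View pics/wrist0.png

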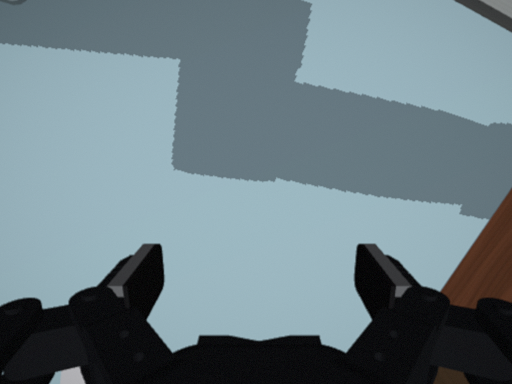

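Run:
```python
import cv2
a=cv2.imread('pics/top0.png');s=cv2.imread('pics/side0.png')
cv2.imwrite('pics/z1.png',cv2.resize(a[100:260,90:290],None,fx=4,fy=3.7,interpolation=2)[:600])
cv2.imwrite('pics/z1.png',cv2.resize(a[105:255,95:295],None,fx=4,fy=4,interpolation=2))
cv2.imwrite('pics/z2.png',cv2.resize(a[105:255,255:455],None,fx=4,fy=4,interpolation=2))
cv2.imwrite('pics/z3.png',cv2.resize(s[140:320,140:390],None,fx=3.2,fy=3.2,interpolation=2))
```

```text
(no output)
```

View pics/z1.png

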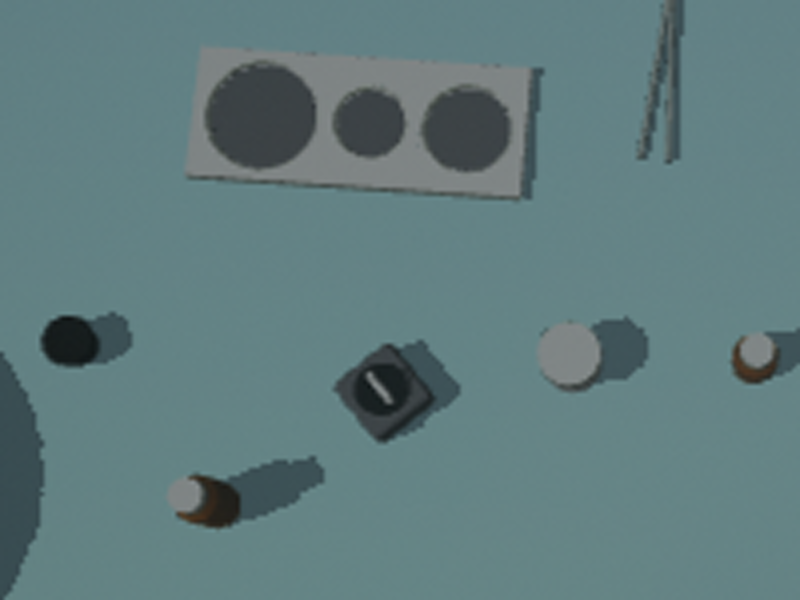

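View pics/z2.png

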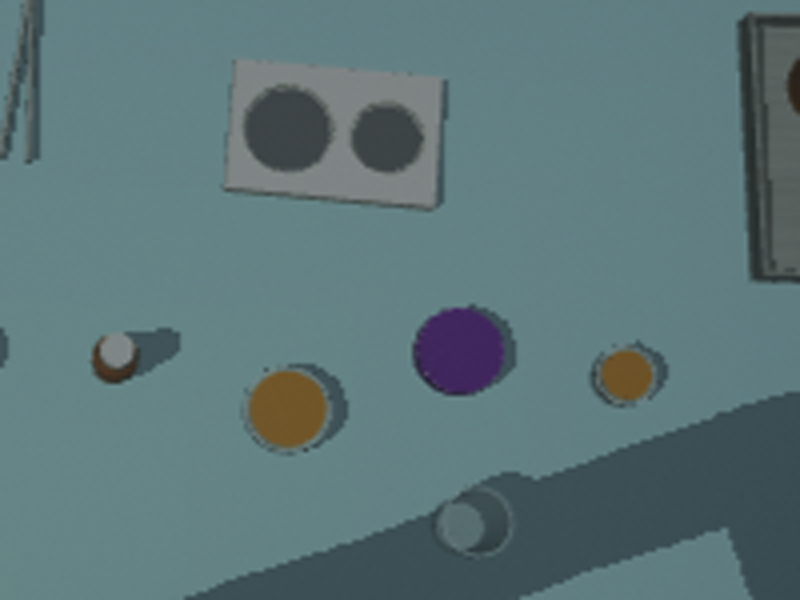

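View pics/z3.png

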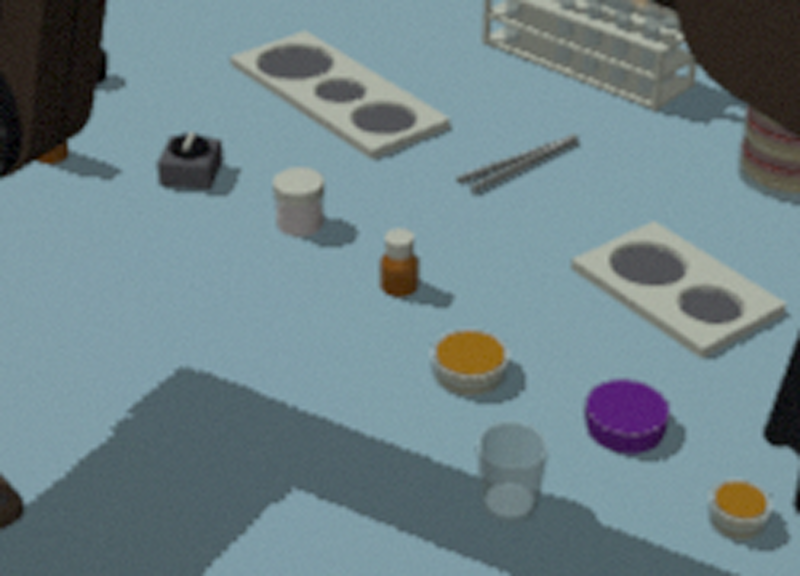

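```bash
cat > h.py <<'E'
from rig import *
import cv2, numpy as np
def ray(c,uv,z):
    T=c['cam_to_world'];d=T[:3,:3]@np.array([(uv[0]-c['cx'])/c['fx'],(uv[1]-c['cy'])/c['fy'],1]);o=T[:3,3]
    return (o+d*(z-o[2])/d[2])
def blobs(m,amin=30):
    n,l,st,ce=cv2.connectedComponentsWithStats(m.astype(np.uint8))
    return [(ce[i],st[i],(l==i)) for i in range(1,n) if st[i][4]>=amin]
def wristcam():
    s=sense();c=read_camera('wrist')
    T=np.eye(4);T[:3,:3]=s['ee_rot'];T[:3,3]=s['position']
    c['cam_to_world']=T@c['T_tool_cam'];return c,s
E
python3 - <<'E'
from h import *
for n in ['top','side']:
    c=read_camera(n);hsv=cv2.cvtColor(c['image'],cv2.COLOR_BGR2HSV);H,S,V=cv2.split(hsv)
    print(n)
    white=(S<45)&(V>115)
    tan=(H>8)&(H<25)&(S>150)&(V>70)
    dark=(S<50)&(V<90)&(V>40)
    for nm,m in [('white',white),('tan',tan),('dark',dark)]:
        for ce,st,_ in blobs(m):
            if ce[1]<300: print(nm,ce.round(1),st, [ray(c,ce,z)[:2].round(0) for z in (5,20,45,50,85)])
E
```

```text
top
white [251.9  41.6] [249  35   6  12  45] [array([917.,  34.]), array([909.,  34.]), array([895.,  33.]), array([893.,  32.]), array([873.,  31.])]
white [220.6  56.3] [188  41  80  23 433] [array([869., 125.]), array([861., 124.]), array([848., 121.]), array([846., 120.]), array([828., 116.])]
white [207.2  49. ] [199  46  19   8  73] [array([891., 166.]), array([883., 164.]), array([870., 160.]), array([867., 159.]), array([849., 154.])]
white [246.6  62.6] [228  61  37   4  39] [array([850.,  48.]), array([843.,  47.]), array([830.,  46.]), array([828.,  46.]), array([811.,  44.])]
white [217.8  70.2] [200  68  37   5  46] [array([825., 132.]), array([818., 130.]), array([806., 127.]), array([803., 126.]), array([787., 122.])]
white [483.3 111.5] [478 106  12  12 115] [array([ 713., -635.]), array([ 708., -627.]), array([ 698., -614.]), array([ 696., -611.]), array([ 683., -593.])]
white [186.3 134.7] [ 141  116   86   38 1424] [array([626., 214.]), array([621., 211.]), array([613., 206.]), array([612., 205.]), array([601., 199.])]
white [338.8 137.5] [ 311  120   55   36 1026
[... 10842 characters left out ...]
 635., -365.]), array([ 606., -381.]), array([ 600., -384.]), array([ 559., -407.])]
dark [ 64.7 255.6] [ 56 252  16   6  36] [array([ 16., 167.]), array([ 11., 147.]), array([  4., 113.]), array([  2., 106.]), array([-9., 59.])]
dark [474.7 275. ] [470 267  11  15  46] [array([ 701., -521.]), array([ 682., -527.]), array([ 651., -537.]), array([ 645., -539.]), array([ 601., -554.])]
dark [395.1 294.6] [391 286   9  20  85] [array([ 509., -439.]), array([ 495., -447.]), array([ 470., -460.]), array([ 465., -462.]), array([ 431., -480.])]
dark [445.6 297.4] [433 286  27  23 237] [array([ 585., -516.]), array([ 569., -522.]), array([ 542., -532.]), array([ 536., -534.]), array([ 498., -549.])]
```

Emit:
arm_command --steps '[100,0,0,1,-6.5,100,0,0,1,-6.5,100,0,0,1,-6.5,100,0,0,1,-6.5,100,0,0,1,-6.5,100,0,0,1,-6.5,100,0,0,1,-6.5,100,0,0,1,-6.5,100,0,0,1,-6.5,100,0,0,1,-6.8]'

```text
clock: 1.08
position: [282.5, -612.9, 130.6]
ee_rot: [[-0.006, 1.0, -0.0], [1.0, 0.006, 0.0], [0.0, -0.0, -1.0]]
ft_force: [-0.2, 0.2, -0.2]
width: 85.4
```

Emit:
arm_command --steps '[100,2.45,2.15,0,0,100,2.45,2.15,0,0,100,2.45,2.15,0,0,100,2.45,2.15,0,0,100,2.45,2.15,0,0,100,2.45,2.15,0,0,100,2.45,2.15,0,0,100,2.5,2.1,0,0,100,0,0,0,0]'

```text
clock: 1.83
position: [456.8, -411.9, 131.1]
ee_rot: [[-0.006, 1.0, 0.001], [1.0, 0.006, 0.002], [0.002, 0.001, -1.0]]
ft_force: [0.3, 0.4, 0.6]
width: 85.2
```

Run:
```python
from h import *
c,s=wristcam();print(s['position'])
cv2.imwrite('pics/w1.png',c['image'])
hsv=cv2.cvtColor(c['image'],cv2.COLOR_BGR2HSV);H,S,V=cv2.split(hsv)
for ce,st,_ in blobs((H>8)&(H<25)&(S>150)&(V>70)): print(ce,st,ray(c,ce,20),ray(c,ce,17))
```

```text
[ 456.80791143 -411.93500912  131.11448084]
[252.92556634 196.9789644 ] [236 178  38  36 618] [ 451.87729937 -416.25624401   20.        ] [ 451.83148071 -417.08929643   17.        ]
```

View pics/w1.png

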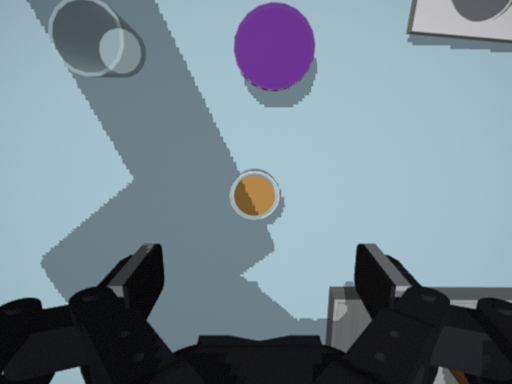

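Emit:
arm_command --steps '[100,-0.45,-0.4,3,0,100,0,0,3,0,100,0,0,3,0,100,0,0,2,0,100,0,0,1.2,0,100,0,0,0.5,0,100,0,0,0,0]'

```text
clock: 2.47
position: [449.1, -421.1, 3.3]
ee_rot: [[0.0, 1.0, -0.001], [1.0, -0.0, 0.001], [0.001, -0.001, -1.0]]
ft_force: [0.1, 0.3, 0.9]
width: 85.5
```

Emit:
arm_command --steps '[0,0,0,0,0,0,0,0,0,0,0,0,0,0,0,0,0,0,0,0,0,0,0,0,0,0,0,0,0,0,0,0,0,0,0,0,0,0,0,0]'

```text
clock: 3.13
position: [450.9, -422.2, 6.5]
ee_rot: [[-0.001, 1.0, 0.002], [1.0, 0.001, -0.003], [-0.003, 0.002, -1.0]]
ft_force: [-0.6, 0.4, 6.0]
width: 39.5
```

Run:
```python
from h import *
c,s=wristcam();print(s['position'],s['width'],s['ft_force'])
cv2.imwrite('pics/w2.png',c['image'])
```

```text
[ 450.92655288 -422.22120588    6.454904  ] 39.47031800128061 [-0.62954701  0.351451    6.02608989]
```

View pics/w2.png

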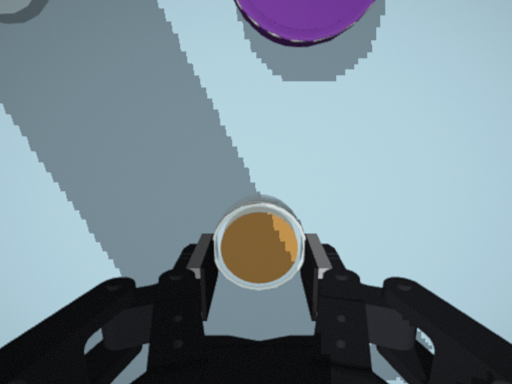

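Run:
```python
from h import *
c,s=wristcam();print(s['position'],s['width'],s['ft_force'],s['qvel'].round(3) if hasattr(s['qvel'],'round') else s['qvel'])
hsv=cv2.cvtColor(c['image'],cv2.COLOR_BGR2HSV);H,S,V=cv2.split(hsv)
for ce,st,_ in blobs((H>8)&(H<25)&(S>150)&(V>70)): print(ce,st,ray(c,ce,20),ray(c,ce,17))
```

```text
[ 450.93855029 -422.17316934    6.42431317] 39.72008671941665 [-0.66289025  1.32856761  6.19568859] [-0.     0.001 -0.    -0.001 -0.001 -0.001]
[257.04205607 247.1584891 ] [ 222  214   75   68 2568] [ 449.741219   -414.62081777   20.        ] [ 449.73515902 -416.00267046   17.        ]
```

Emit:
arm_command --steps '[0,0,0,-1.5,0,0,0,0,-2.5,0,0,0,0,-3,0,0,2.3,1.8,0,0,0,2.3,1.8,0,0,0,2.3,1.8,0,0,0,2.3,1.8,0,0,0,2.3,1.8,0,0,0,2.3,1.8,0,0,0,2.3,1.8,0,0]'

```text
clock: 4.07
position: [576.2, -258.4, 74.2]
ee_rot: [[-0.001, 1.0, -0.0], [1.0, 0.001, 0.0], [0.0, -0.0, -1.0]]
ft_force: [0.5, 0.1, -0.4]
width: 39.4
```

Emit:
arm_command --steps '[0,2.3,1.8,0,0,0,2.3,1.8,0,0,0,2.2,1.4,0,0,0,0,0,0,0,0,0,0,0,0,0,0,0,0,0,0,0,0,0,0]'

```text
clock: 4.65
position: [625.0, -192.6, 74.1]
ee_rot: [[0.0, 1.0, -0.001], [1.0, -0.0, -0.0], [-0.0, -0.001, -1.0]]
ft_force: [0.4, -0.4, -0.6]
width: 39.5
```

```bash
cat >> h.py <<'E'
def wells(c,z=8):
    hsv=cv2.cvtColor(c['image'],cv2.COLOR_BGR2HSV);H,S,V=cv2.split(hsv)
    for ce,st,m in blobs((S<60)&(V<110)&(V>45),250):
        if st[4]/(st[2]*st[3])>.6 and .6<st[2]/st[3]<1.6: print('well',ce.round(1),st,ray(c,ce,z).round(1))
def tan(c):
    hsv=cv2.cvtColor(c['image'],cv2.COLOR_BGR2HSV);H,S,V=cv2.split(hsv)
    return [(ce.round(1),st) for ce,st,_ in blobs((H>5)&(H<25)&(S>130)&(V>60))]
E
python3 - <<'E'
from h import *
c,s=wristcam();print(s['position'],s['width'],s['ft_force'])
cv2.imwrite('pics/w3.png',c['image']);wells(c);print(tan(c))
E
```

```text
[ 625.02105155 -192.64691277   74.12323685] 39.49378190826699 [ 0.39166003 -0.41741012 -0.59340467]
well [262.7 183.7] [ 218  154   87   67 3614] [ 627.4 -175.3    8. ]
[(array([258.9, 247.3]), array([ 222,  213,   75,   70, 4152], dtype=int32)), (array([504. , 330.3]), array([491, 319,  21,  25, 301], dtype=int32))]
```

View pics/w3.png

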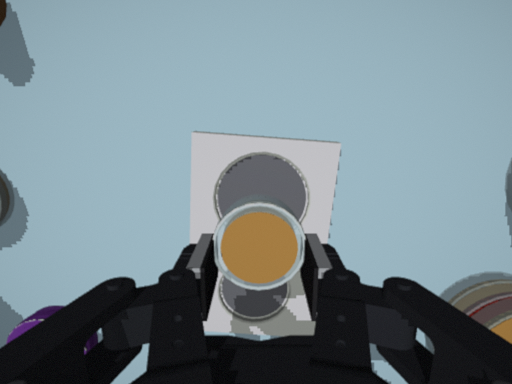

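Run:
```python
from h import *
c,s=wristcam()
for uv in [(262,197),(262,154),(218,197),(306,197),(254,290),(193,132),(340,143)]: print(uv,ray(c,uv,9).round(1))
print(ray(c,(259,247.3),85))
```

```text
(262, 197) [ 626.9 -184.5    9. ]
(262, 154) [ 626.9 -155.4    9. ]
(218, 197) [ 597.2 -184.4    9. ]
(306, 197) [ 656.7 -184.5    9. ]
(254, 290) [ 621.2 -255.4    9. ]
(193, 132) [ 582.7 -141.2    9. ]
(340, 143) [ 677.3 -148.3    9. ]
[ 624.75972802 -186.60439952   85.        ]
```

Emit:
arm_command --steps '[0,0.15,0.15,2,0,0,0,0,2,0,0,0,0,1,0,0,0,0,0.5,0,0,0,0,0.3,0,0,0,0,0,0]'

```text
clock: 5.25
position: [627.0, -190.6, 16.1]
ee_rot: [[-0.0, 1.0, -0.0], [1.0, 0.0, 0.0], [0.0, -0.0, -1.0]]
ft_force: [-0.9, -0.7, 0.2]
width: 39.7
```

Emit:
arm_command --steps '[0,0,0,0.2,0,0,0,0,0.2,0,0,0,0,0,0]'

```text
clock: 5.5
position: [627.5, -190.4, 12.8]
ee_rot: [[-0.001, 1.0, 0.001], [1.0, 0.001, -0.0], [-0.0, 0.001, -1.0]]
ft_force: [0.1, -0.0, 0.2]
width: 39.1
```

Run:
```python
from h import *
c,s=wristcam();print(s['position'],s['width'],s['ft_force'])
c2=read_camera('side')
cv2.imwrite('pics/s4.png',cv2.resize(c2['image'][150:290,270:450],None,fx=4,fy=4,interpolation=2));cv2.imwrite('pics/w4.png',c['image'])
```

```text
[ 627.54528066 -190.42744335   12.81491793] 39.10503870014765 [ 0.13156162 -0.01830179  0.24381277]
```

View pics/s4.png

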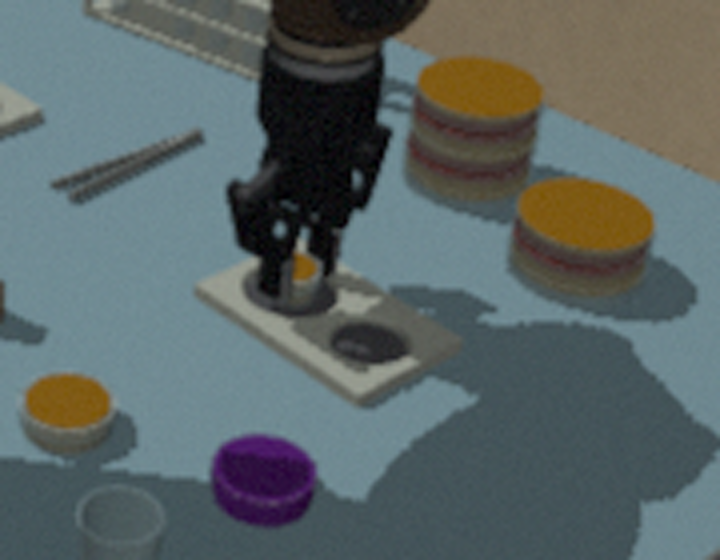

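View pics/w4.png

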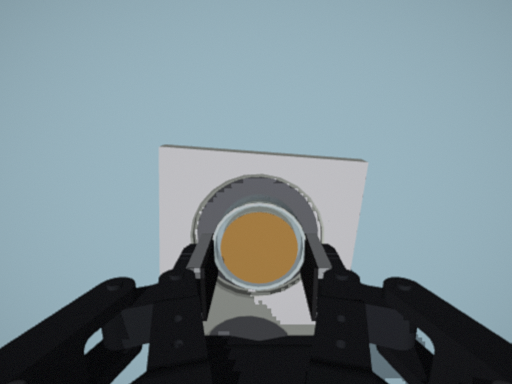

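Emit:
arm_command --steps '[0,0,0,0.15,0,0,0,0,0,0]'

```text
clock: 5.77
position: [627.8, -190.5, 11.5]
ee_rot: [[-0.001, 1.0, 0.001], [1.0, 0.001, -0.0], [-0.0, 0.001, -1.0]]
ft_force: [0.3, -0.3, 2.1]
width: 39.8
```

Emit:
arm_command --steps '[56,0,0,0,0,56,0,0,0,0,56,0,0,-0.5,0,56,0,0,-2,0,56,0,0,-3,0,80,-1,0,-3,0]'

```text
clock: 6.27
position: [626.0, -198.4, 95.3]
ee_rot: [[-0.002, 1.0, -0.004], [1.0, 0.002, 0.002], [0.002, -0.004, -1.0]]
ft_force: [0.5, -0.9, -0.1]
width: 58.7
```

Run:
```python
from h import *
c,s=wristcam();print(s['position'],s['width'],s['ft_force'])
cv2.imwrite('pics/w5.png',c['image']);print([(a,b[4],ray(c,a,22)) for a,b in tan(c)])
```

```text
[ 626.0498087  -198.40516678   95.30640394] 58.66947478509558 [ 0.51509388 -0.85988005 -0.13060799]
[(array([261.5, 186.4]), np.int32(1742), array([ 627.38781531, -184.55081129,   22.        ])), (array([  2.8, 191.2]), np.int32(239), array([ 446.28087047, -188.39661997,   22.        ])), (array([498. , 307.2]), np.int32(934), array([ 810.70878182, -280.27061504,   22.        ])), (array([456.4, 349.1]), np.int32(158), array([ 784.86852396, -318.97895001,   22.        ]))]
```

View pics/w5.png

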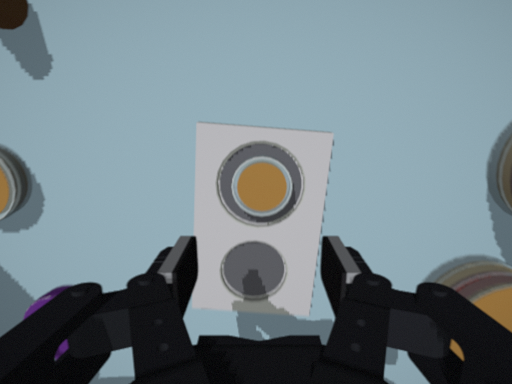

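Emit:
arm_command --steps '[100,1.6,-2.1,0,0,100,1.6,-2.1,0,0,100,1.6,-2.1,0,0,100,1.6,-2.1,0,0,100,1.6,-2.1,0,0,100,1.6,-2.1,0,0,100,1.6,-2.1,0,0,100,1.2,-2.1,0,0,100,0,0,0,0,100,0,0,0,0]'

```text
clock: 7.15
position: [458.5, -75.9, 96.0]
ee_rot: [[-0.001, 1.0, 0.001], [1.0, 0.001, -0.0], [-0.0, 0.001, -1.0]]
ft_force: [0.3, 0.5, 0.3]
width: 85.0
```

Run:
```python
from h import *
c,s=wristcam();print(s['position'],s['width'],s['ft_force'])
cv2.imwrite('pics/w6.png',c['image'])
H,S,V=cv2.split(cv2.cvtColor(c['image'],cv2.COLOR_BGR2HSV))
for ce,st,_ in blobs((S<45)&(V>115)): print('w',ce,st,ray(c,ce,50))
for ce,st in tan(c): print('t',ce,st,ray(c,ce,28))
```

```text
[458.51783823 -75.87641839  95.9607152 ] 84.97963633003089 [0.25098368 0.52204756 0.29010838]
w [248.56732496   5.1454219 ] [221   0  57  14 557] [452.75191008  42.74287071  50.        ]
w [491.10344828  67.61083744] [470  63  42  11 203] [586.63790949  12.13708149  50.        ]
w [487.53846154  95.43076923] [464  93  48   5 195] [587.45691666  -2.56005139  50.        ]
w [256.58859649 201.29385965] [ 236  183   40   38 1140] [456.87528859 -64.95765868  50.        ]
w [452.82758621 275.49425287] [411 273  85   6  87] [ 586.09408101 -115.87765603   50.        ]
w [469.06457094 288.34579439] [ 416  279   96   24 1177] [ 598.47517973 -125.42305437   50.        ]
w [117.17647059 287.44117647] [112 286  10   4  34] [ 364.20782099 -124.63423392   50.        ]
w [399.98484848 289.06060606] [395 286  14  10  66] [ 552.43121006 -125.93819256   50.        ]
w [207.97975709 318.05263158] [179 299  75  48 494] [ 423.53663192 -148.24473015   50.        ]
t [256.9 177. ] [236 165  43  34 550] [456.99609033 -54.39374588  28.        ]
t [214.4 323.5] [ 185  305   63   41 1669] [ 424.27386717 -169.30009182   28.        ]
```

View pics/w6.png

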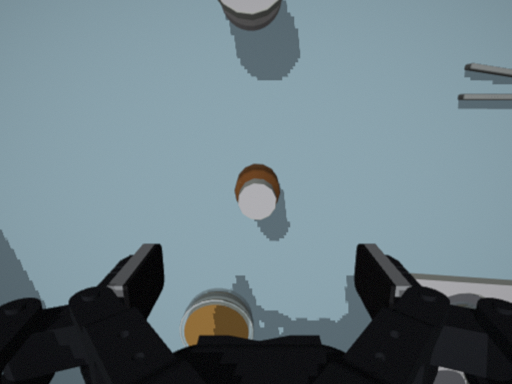

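Emit:
arm_command --steps '[100,1.05,-0.15,0,0,100,0,0,2.5,0,100,0,0,3,0,100,0,0,2,0,100,0,0,0.8,0,100,0,0,0.2,0,100,0,0,0,0]'

```text
clock: 7.78
position: [458.2, -66.0, 10.8]
ee_rot: [[-0.001, 1.0, -0.0], [1.0, 0.001, 0.0], [0.0, -0.0, -1.0]]
ft_force: [-0.2, -0.3, 0.6]
width: 85.3
```

Emit:
arm_command --steps '[0,0,0,0,0,0,0,0,0,0,0,0,0,0,0,0,0,0,0,0,0,0,0,0,0,0,0,0,0,0,0,0,0,0,0,0,0,0,0,0,0,0,0,0,0]'

```text
clock: 8.53
position: [458.6, -66.3, 12.0]
ee_rot: [[-0.001, 1.0, 0.002], [1.0, 0.001, -0.001], [-0.001, 0.002, -1.0]]
ft_force: [-1.0, 0.2, 5.7]
width: 30.0
```

Emit:
arm_command --steps '[0,0,0,-1.5,0,0,0,0,-2.5,0,0,0,0,-3,0,0,0,0,-1,0,0,0,0,0,0]'

```text
clock: 8.95
position: [459.8, -66.7, 93.7]
ee_rot: [[-0.001, 1.0, 0.007], [1.0, 0.001, -0.002], [-0.002, 0.007, -1.0]]
ft_force: [0.3, -0.2, -1.4]
width: 30.0
```

Run:
```python
from h import *
c,s=wristcam();print(s['position'],s['width'],s['ft_force'])
cv2.imwrite('pics/w7.png',c['image'])
```

```text
[459.827434   -66.69837205  93.67105979] 29.96689740504656 [ 0.32971662 -0.16127871 -1.38987824]
```

View pics/w7.png

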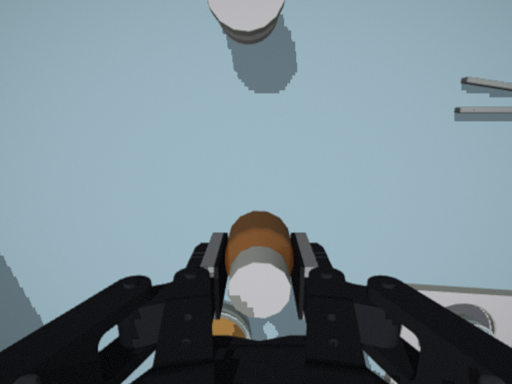

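Emit:
arm_command --steps '[0,-2.1,1.8,0,0,0,-2.1,1.8,0,0,0,-2.1,1.8,0,0,0,-2.1,1.8,0,0,0,-2.1,1.8,0,0,0,-2.1,1.8,0,0,0,-2.1,1.8,0,0,0,-2.1,1.8,0,0,0,-2.2,1.9,0,0,0,0,0,0,0]'

```text
clock: 9.83
position: [622.0, -259.2, 87.7]
ee_rot: [[0.002, 1.0, -0.001], [1.0, -0.002, -0.001], [-0.001, -0.001, -1.0]]
ft_force: [-0.6, -0.3, -1.1]
width: 30.0
```

Emit:
arm_command --steps '[0,0,0,0,0,0,0,0,0,0,0,0,0,0,0]'

```text
clock: 10.08
position: [619.3, -254.4, 88.9]
ee_rot: [[-0.001, 1.0, -0.003], [1.0, 0.001, 0.002], [0.002, -0.003, -1.0]]
ft_force: [-0.2, -0.8, -0.2]
width: 29.4
```

Run:
```python
from h import *
c,s=wristcam();print(s['position'],s['width'],s['ft_force'])
cv2.imwrite('pics/w8.png',c['image'])
```

```text
[ 619.34042649 -254.38552058   88.884019  ] 29.40199896618502 [-0.15842568 -0.81468523 -0.24601574]
```

View pics/w8.png

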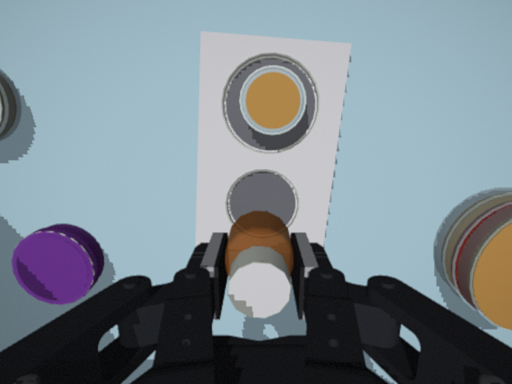

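Run:
```python
from h import *
c,s=wristcam();print(s['position'],s['qvel'])
for uv in [(262,204),(262,169),(227,204),(298,204),(270,102)]: print(uv,ray(c,uv,9).round(1))
```

```text
[ 619.62204805 -254.46997365   89.54892757] [ 0.00112184 -0.01251278 -0.00805344  0.00159255  0.00144668 -0.00075263]
(262, 204) [ 621.5 -255.7    9. ]
(262, 169) [ 621.4 -229.8    9. ]
(227, 204) [ 596.  -255.7    9. ]
(298, 204) [ 647.8 -255.6    9. ]
(270, 102) [ 626.7 -184.1    9. ]
```

Emit:
arm_command --steps '[0,-0.1,0.15,2.5,0,0,0,0,2.5,0,0,0,0,1.2,0,0,0,0,0.6,0,0,0,0,0.2,0,0,0,0,0,0,0,0,0,0,0]'

```text
clock: 10.77
position: [623.1, -257.2, 22.3]
ee_rot: [[-0.001, 1.0, 0.002], [1.0, 0.001, -0.001], [-0.001, 0.002, -1.0]]
ft_force: [0.1, -0.4, 0.5]
width: 30.2
```

Emit:
arm_command --steps '[0,0,0,0.3,0,0,0,0,0.2,0,0,0,0,0,0,0,0,0,0,0]'

```text
clock: 11.1
position: [623.2, -257.4, 17.1]
ee_rot: [[-0.001, 1.0, 0.002], [1.0, 0.001, -0.001], [-0.001, 0.002, -1.0]]
ft_force: [0.7, -0.4, 2.5]
width: 29.7
```

Emit:
arm_command --steps '[50,0,0,0,0,50,0,0,0,0,50,0,0,-0.5,0,50,0,0,-2,0,50,0,0,-3,0,80,0,0,-3,0,80,0,0,-1,0,100,-1,0,0,0,100,0,0,0,0]'

```text
clock: 11.85
position: [622.3, -268.4, 111.1]
ee_rot: [[-0.0, 1.0, 0.001], [1.0, 0.0, -0.001], [-0.001, 0.001, -1.0]]
ft_force: [-0.6, -0.1, -0.4]
width: 84.9
```

Run:
```python
from h import *
c,s=wristcam();print(s['position'],s['width'],s['ft_force'])
cv2.imwrite('pics/w9.png',c['image'])
```

```text
[ 622.29582818 -268.37402428  111.10314021] 84.94488849554915 [-0.61716204 -0.05125002 -0.37660323]
```

View pics/w9.png

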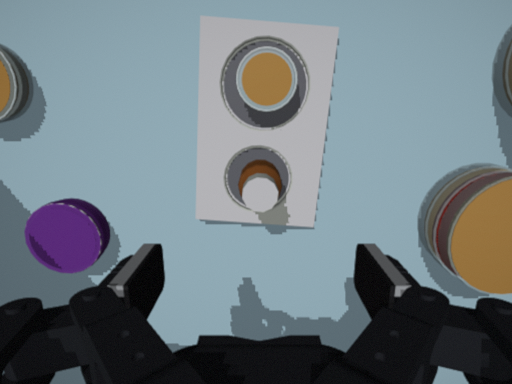

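Emit:
arm_command --steps '[100,0.9,-2.45,0,0,100,0.9,-2.45,0,0,100,0.9,-2.45,0,0,100,0.9,-2.45,0,0,100,0.9,-2.45,0,0,100,0.9,-2.45,0,0,100,0.9,-2.45,0,0,100,1,-2.45,0,0,100,0,0,0,0,100,0,0,0,0]'

```text
clock: 12.73
position: [424.1, -192.6, 108.4]
ee_rot: [[0.0, 1.0, -0.004], [1.0, -0.0, 0.003], [0.003, -0.004, -1.0]]
ft_force: [0.2, 0.1, -0.4]
width: 85.5
```

Run:
```python
from h import *
c,s=wristcam();print(s['position'],s['width'],s['ft_force'])
cv2.imwrite('pics/w10.png',c['image'])
for ce,st in tan(c): print('t',ce,st,ray(c,ce,18))
```

```text
[ 424.12132811 -192.62597644  108.43736706] 85.4539320535821 [ 0.19091075  0.08539164 -0.40205018]
t [259.6 187.2] [ 226  155   68   66 3522] [ 424.18144772 -183.51292226   18.        ]
t [500.4 271.7] [481 252  31  49 894] [ 618.76752603 -253.79409826   18.        ]
```

View pics/w10.png

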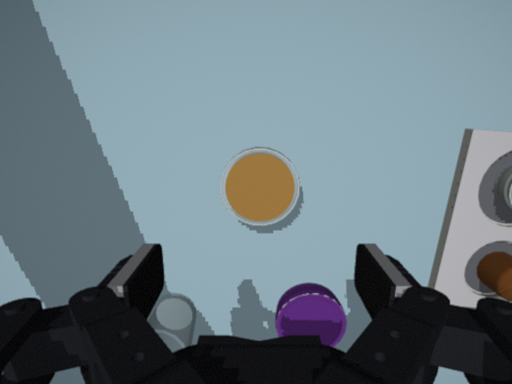

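Emit:
arm_command --steps '[100,1,-0.1,2,0,100,0,0,3,0,100,0,0,3,0,100,0,0,1.5,0,100,0,0,0.8,0,100,0,0,0.3,0,100,0,0,0,0]'

```text
clock: 13.37
position: [425.6, -184.2, 4.3]
ee_rot: [[-0.001, 1.0, -0.001], [1.0, 0.001, 0.001], [0.001, -0.001, -1.0]]
ft_force: [0.4, 1.0, -0.8]
width: 85.5
```

Emit:
arm_command --steps '[0,0,0,0,0,0,0,0,0,0,0,0,0,0,0,0,0,0,0,0,0,0,0,0,0,0,0,0,0,0,0,0,0,0,0]'

```text
clock: 13.95
position: [426.8, -185.0, 6.9]
ee_rot: [[-0.001, 1.0, 0.003], [1.0, 0.001, -0.002], [-0.002, 0.003, -1.0]]
ft_force: [-0.2, 1.0, 5.8]
width: 57.2
```

Emit:
arm_command --steps '[0,0,0,-1,0,0,0,0,-2,0,0,0,0,-3,0,0,0,0,-2,0,0,0,0,0,0,0,0,0,0,0]'

```text
clock: 14.45
position: [426.2, -184.6, 86.8]
ee_rot: [[-0.001, 1.0, 0.004], [1.0, 0.001, -0.003], [-0.003, 0.004, -1.0]]
ft_force: [-0.7, -0.4, -0.5]
width: 57.0
```

Run:
```python
from h import *
c,s=wristcam();print(s['position'],s['width'],s['ft_force'])
cv2.imwrite('pics/w11.png',c['image'])
for ce,st in tan(c): print('t',ce,st,ray(c,ce,90))
```

```text
[ 426.19276255 -184.5959487    86.82071548] 57.015557896131945 [-0.65476187 -0.41659765 -0.48483998]
t [258.9 257.2] [ 202  205  115  105 9487] [ 425.85318631 -187.05369158   90.        ]
t [504.  286.5] [490 272  22  44 426] [ 546.88771497 -203.19283664   90.        ]
```

View pics/w11.png

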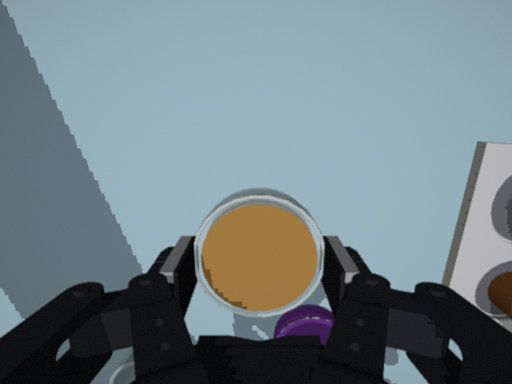

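Emit:
arm_command --steps '[0,3.4,1.5,0,0,0,3.4,1.5,0,0,0,3.4,1.5,0,0,0,3.4,1.5,0,0,0,3.4,1.5,0,0,0,3.4,1.5,0,0,0,3.4,1.5,0,0,0,3.4,1.5,0,0,0,3.4,1.5,0,0,0,3.4,1.5,0,0]'

```text
clock: 15.33
position: [573.8, 157.9, 82.5]
ee_rot: [[-0.001, 1.0, -0.004], [1.0, 0.001, -0.0], [-0.0, -0.004, -1.0]]
ft_force: [0.9, -0.5, -0.5]
width: 57.2
```

Emit:
arm_command --steps '[0,3.4,1.5,0,0,0,3.4,1.5,0,0,0,3.4,1.5,0,0,0,2.3,0.5,0,0,0,0,0,0,0,0,0,0,0,0,0,0,0,0,0,0,0,0,0,0]'

```text
clock: 16.0
position: [623.9, 279.9, 83.5]
ee_rot: [[0.0, 1.0, -0.003], [1.0, -0.0, -0.001], [-0.001, -0.003, -1.0]]
ft_force: [0.6, 0.2, -0.7]
width: 57.1
```

Run:
```python
from h import *
c,s=wristcam();print(s['position'],s['width'],s['ft_force'])
cv2.imwrite('pics/w12.png',c['image'])
```

```text
[623.93747772 279.85379461  83.48978011] 57.101774130602685 [ 0.58767533  0.20716183 -0.72006154]
```

View pics/w12.png

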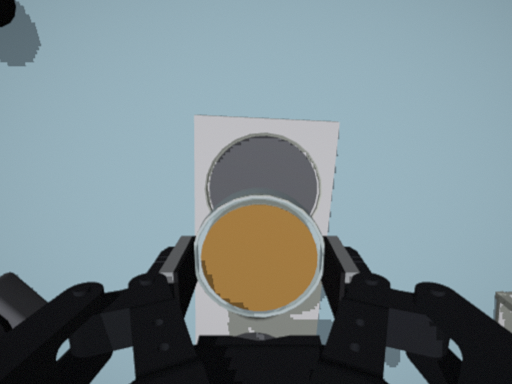

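Run:
```python
from h import *
c,s=wristcam();print(s['position'],s['qvel'])
for uv in [(263,189),(263,133),(206,189),(320,189)]: print(uv,ray(c,uv,9).round(1))
print(ray(c,(259,257),88))
```

```text
[624.23511567 279.80877222  83.95549898] [-0.00031778 -0.00638509 -0.00793023  0.0022541  -0.00119885  0.00086331]
(263, 189) [626.8 291.2   9. ]
(263, 133) [626.7 329.9   9. ]
(206, 189) [586.7 291.2   9. ]
(320, 189) [666.9 291.1   9. ]
[623.95641821 277.88119657  88.        ]
```

Emit:
arm_command --steps '[0,1.15,0.2,1,0,0,0,0,2,0,0,0,0,2,0,0,0,0,1,0,0,0,0,0.5,0,0,0,0,0.2,0,0,0,0,0,0,0,0,0,0,0]'

```text
clock: 16.77
position: [627.7, 293.0, 19.0]
ee_rot: [[-0.001, 1.0, 0.002], [1.0, 0.001, 0.001], [0.001, 0.002, -1.0]]
ft_force: [0.3, -0.2, -0.8]
width: 57.1
```

Emit:
arm_command --steps '[0,-0.1,0,0.3,0,0,0,0,0.3,0,0,0,0,0.1,0,0,0,0,0,0,0,0,0,0,0]'

```text
clock: 17.18
position: [627.6, 291.8, 12.0]
ee_rot: [[-0.001, 1.0, 0.002], [1.0, 0.001, 0.0], [0.0, 0.002, -1.0]]
ft_force: [-1.8, -0.4, 4.2]
width: 56.8
```

Run:
```python
from h import *
c,s=wristcam();print(s['position'],s['width'],s['ft_force'])
cv2.imwrite('pics/w13.png',c['image'])
```

```text
[627.58065519 291.8370289   11.99740006] 56.83830741858918 [-1.7998674  -0.40546757  4.17165308]
```

View pics/w13.png

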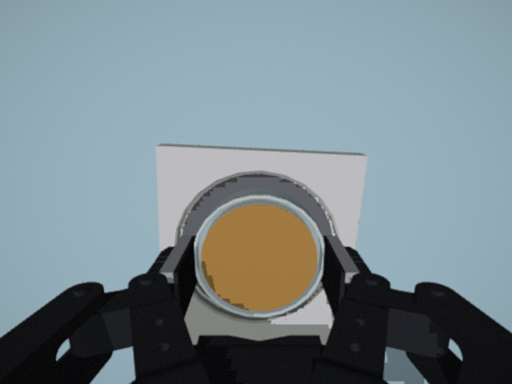

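Contact, as expected at z≈12. The dish sits inside the well; release.

Emit:
arm_command --steps '[76,0,0,0,0,76,0,0,0,0,76,0,0,-0.5,0,85,0,0,-2,0,100,0,0,-3,0,100,0,0,-3,0,100,-1,0,-1,0,100,0,0,0,0,100,0,0,0,0]'

```text
clock: 17.98
position: [626.8, 281.0, 105.7]
ee_rot: [[0.0, 1.0, 0.0], [1.0, -0.0, 0.0], [0.0, 0.0, -1.0]]
ft_force: [0.2, 0.0, 0.5]
width: 85.4
```

Run:
```python
from h import *
c,s=wristcam();print(s['position'],s['width'],s['ft_force'])
cv2.imwrite('pics/w14.png',c['image'])
for ce,st in tan(c): print('t',ce,st,ray(c,ce,23))
```

```text
[626.83447999 281.03359689 105.65270138] 85.35881454646781 [0.23363461 0.01130857 0.455348  ]
t [259.6 185.3] [ 225  152   70   68 3796] [627.19621437 293.25082504  23.        ]
```

View pics/w14.png

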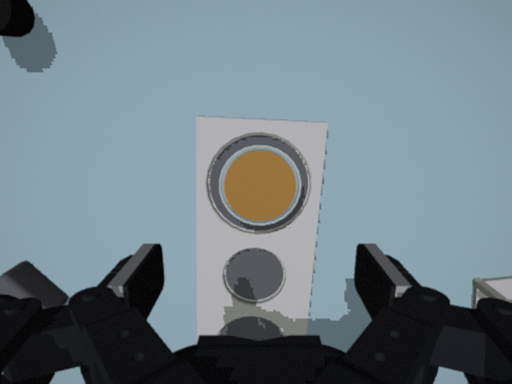

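Emit:
arm_command --steps '[100,-2.55,-1.9,0,0,100,-2.55,-1.9,0,0,100,-2.55,-1.9,0,0,100,-2.55,-1.9,0,0,100,-2.55,-1.9,0,0,100,-2.55,-1.9,0,0,100,-2.55,-1.9,0,0,100,-2.55,-1.9,0,0,100,-2.6,-2.2,0,0,100,0,0,0,0]'

```text
clock: 18.87
position: [447.3, 49.5, 102.0]
ee_rot: [[0.002, 1.0, -0.009], [1.0, -0.002, -0.0], [-0.0, -0.009, -1.0]]
ft_force: [0.6, 0.3, 0.4]
width: 85.2
```

Emit:
arm_command --steps '[100,0,0,0,0,100,0,0,0,0]'

```text
clock: 19.03
position: [452.6, 51.8, 104.7]
ee_rot: [[-0.0, 1.0, -0.002], [1.0, 0.0, 0.001], [0.001, -0.002, -1.0]]
ft_force: [0.4, 0.9, 0.7]
width: 85.8
```

Run:
```python
from h import *
c,s=wristcam();print(s['position'],s['width'],s['ft_force'])
cv2.imwrite('pics/w15.png',c['image'])
H,S,V=cv2.split(cv2.cvtColor(c['image'],cv2.COLOR_BGR2HSV))
for ce,st,_ in blobs((S<45)&(V>130),300): print('w',ce,st,ray(c,ce,45))
```

```text
[452.55523676  51.79432917 104.65336619] 85.76652595233938 [0.4467008  0.90597952 0.67637008]
w [460.00665004  67.95827099] [ 420    0   92  136 6015] [571.44216458 141.02176788  45.        ]
w [259.00697392 196.00576107] [ 226  165   67   63 3298] [452.31056304  62.34887622  45.        ]
```

View pics/w15.png

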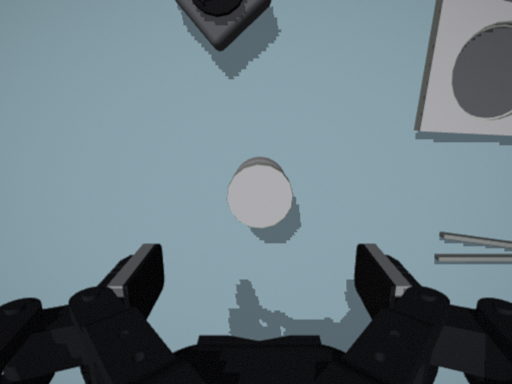

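Emit:
arm_command --steps '[100,1,-0.05,1.5,0,100,0,0,3,0,100,0,0,2.5,0,100,0,0,1.3,0,100,0,0,0.7,0,100,0,0,0,0,100,0,0,0,0]'

```text
clock: 19.67
position: [453.2, 62.1, 15.9]
ee_rot: [[-0.002, 1.0, -0.0], [1.0, 0.002, 0.0], [0.0, -0.0, -1.0]]
ft_force: [-0.4, 0.2, 0.0]
width: 85.5
```

Emit:
arm_command --steps '[0,0,0,0,0,0,0,0,0,0,0,0,0,0,0,0,0,0,0,0,0,0,0,0,0,0,0,0,0,0,0,0,0,0,0,0,0,0,0,0]'

```text
clock: 20.33
position: [453.8, 61.5, 17.1]
ee_rot: [[-0.001, 1.0, 0.003], [1.0, 0.001, -0.0], [-0.0, 0.003, -1.0]]
ft_force: [0.3, -0.4, 5.3]
width: 42.4
```

Emit:
arm_command --steps '[0,0,0,-1,0,0,0,0,-2,0,0,0,0,-3,0,0,0,0,-1.5,0,0,0,0,0,0,0,0,0,0,0]'

```text
clock: 20.83
position: [452.8, 61.6, 91.5]
ee_rot: [[-0.001, 1.0, 0.002], [1.0, 0.001, -0.0], [-0.0, 0.002, -1.0]]
ft_force: [-0.6, 1.0, -2.0]
width: 42.7
```

Run:
```python
from h import *
c,s=wristcam();print(s['position'],s['width'],s['ft_force'])
cv2.imwrite('pics/w16.png',c['image'])
```

```text
[452.80760711  61.55140537  91.51036976] 42.7285686092896 [-0.58642882  0.9594622  -1.9908663 ]
```

View pics/w16.png

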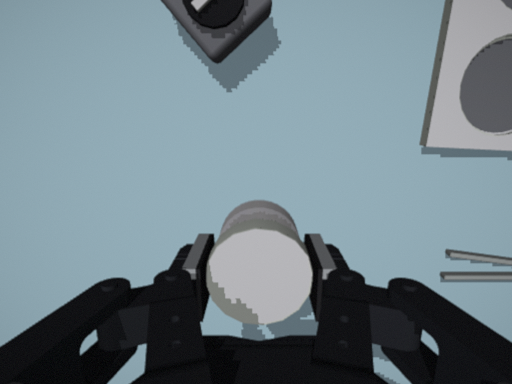

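Emit:
arm_command --steps '[0,1.4,2.8,0,0,0,1.4,2.8,0,0,0,1.4,2.8,0,0,0,1.4,2.8,0,0,0,1.4,2.8,0,0,0,1.1,2.7,0,0,0,0,0,0,0,0,0,0,0,0,0,0,0,0,0]'

```text
clock: 21.63
position: [617.4, 142.4, 88.3]
ee_rot: [[-0.001, 1.0, -0.005], [1.0, 0.001, -0.0], [-0.0, -0.005, -1.0]]
ft_force: [0.5, -0.3, 0.2]
width: 42.2
```

Run:
```python
from h import *
c,s=wristcam();print(s['position'],s['width'],s['ft_force'])
cv2.imwrite('pics/w17.png',c['image'])
```

```text
[617.42986404 142.43126401  88.3227101 ] 42.174864402997564 [ 0.45180215 -0.27878377  0.23468552]
```

View pics/w17.png

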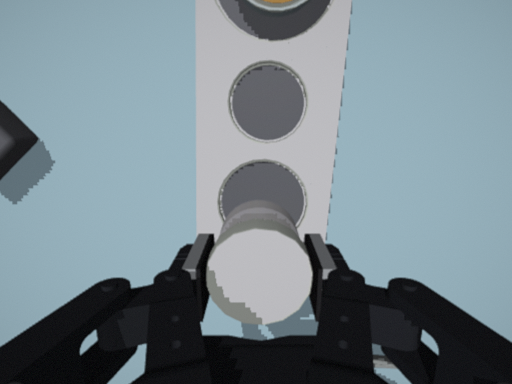

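Run:
```python
from h import *
c,s=wristcam();print(s['position'],s['qvel'])
for uv in [(262.5,202),(262,160),(219,202),(306,202),(268,102)]: print(uv,ray(c,uv,9).round(1))
```

```text
[617.3911131  142.31781792  88.86453675] [-0.00342189 -0.02002786  0.00407762  0.00164567 -0.00249822  0.00117342]
(262.5, 202) [619.5 142.7   9. ]
(262, 160) [619.1 173.4   9. ]
(219, 202) [587.9 142.7   9. ]
(306, 202) [651.1 142.7   9. ]
(268, 102) [623.  212.5   9. ]
```

Emit:
arm_command --steps '[0,0,0.05,2,0,0,0,0,2,0,0,0,0,1.3,0,0,0,0,0.7,0,0,0,0,0.3,0,0,0,0,0.2,0,0,0,0,0,0,0,0,0,0,0]'

```text
clock: 22.4
position: [620.7, 142.8, 26.8]
ee_rot: [[-0.001, 1.0, 0.002], [1.0, 0.001, 0.0], [0.0, 0.002, -1.0]]
ft_force: [0.1, -0.6, -0.6]
width: 42.4
```

Emit:
arm_command --steps '[0,0,0,0.3,0,0,0,0,0.2,0,0,0,0,0,0,0,0,0,0,0]'

```text
clock: 22.73
position: [620.9, 142.8, 22.2]
ee_rot: [[-0.001, 1.0, 0.002], [1.0, 0.001, 0.0], [0.0, 0.002, -1.0]]
ft_force: [-0.4, -0.7, 5.4]
width: 42.4
```

Contact at the expected height; release.

Emit:
arm_command --steps '[60,0,0,0,0,60,0,0,0,0,60,0,0,-0.5,0,60,0,0,-2,0,80,0,0,-3,0,100,0,0,-3,0,100,-1,0,-2,0,100,0,0,0,0,100,0,0,0,0]'

```text
clock: 23.48
position: [620.9, 132.5, 127.5]
ee_rot: [[-0.0, 1.0, 0.003], [1.0, 0.0, 0.0], [0.0, 0.003, -1.0]]
ft_force: [-0.4, -0.0, 0.3]
width: 85.3
```

Run:
```python
from h import *
c,s=wristcam();print(s['position'],s['width'],s['ft_force'])
cv2.imwrite('pics/w18.png',c['image'])
t=read_camera('top');cv2.imwrite('pics/t18.png',t['image'])
H,S,V=cv2.split(cv2.cvtColor(t['image'],cv2.COLOR_BGR2HSV))
for ce,st,_ in blobs((S<45)&(V>115),30):
    if abs(ce[0]-140)<15 and abs(ce[1]-228)<15:print(ce,ray(t,ce,85))
```

```text
[620.93778903 132.54039099 127.49975095] 85.2587868445163 [-0.36078933 -0.02499279  0.29267218]
```

View pics/w18.png

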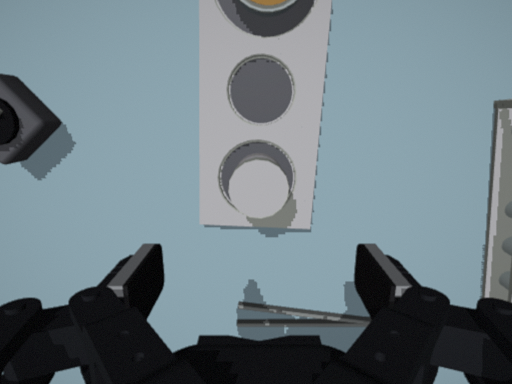

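Emit:
arm_command --steps '[100,1.75,-3,0,0,100,1.75,-3,0,0,100,1.75,-3,0,0,100,1.75,-3,0,0,100,1.75,-3,0,0,100,1.75,-3,0,0,100,1.75,-3,0,0,100,1.75,-3,0,0,100,1.5,-3,0,0,100,0,0,0,0]'

```text
clock: 24.42
position: [343.4, 288.4, 122.7]
ee_rot: [[-0.005, 1.0, -0.008], [1.0, 0.005, -0.002], [-0.002, -0.008, -1.0]]
ft_force: [-0.3, -0.1, -0.1]
width: 85.5
```

Emit:
arm_command --steps '[100,0,0,0,0,100,0,0,0,0,100,0,0,0,0]'

```text
clock: 24.67
position: [350.3, 287.1, 125.2]
ee_rot: [[0.0, 1.0, -0.001], [1.0, -0.0, -0.001], [-0.001, -0.001, -1.0]]
ft_force: [-0.3, -0.4, 0.5]
width: 85.4
```

Run:
```python
from h import *
c,s=wristcam();print(s['position'],s['width'],s['ft_force'])
cv2.imwrite('pics/w19.png',c['image'])
H,S,V=cv2.split(cv2.cvtColor(c['image'],cv2.COLOR_BGR2HSV))
for ce,st,_ in blobs((S<45)&(V>130),300): print('w',ce,st,ray(c,ce,85))
for ce,st in tan(c): print('t',ce,st,ray(c,ce,30))
```

```text
[350.33481552 287.14101829 125.22181304] 85.40494491810247 [-0.29930878 -0.4258699   0.54964517]
w [253.88152444 194.44407622] [ 234  175   40   40 1207] [347.08406309 303.98153253  85.        ]
t [255.  167.2] [233 152  45  41 731] [347.18266904 310.30968571  30.        ]
```

View pics/w19.png

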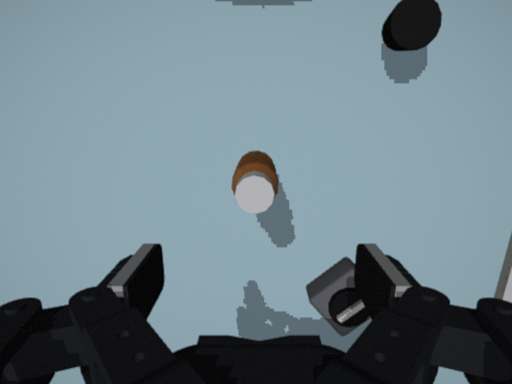

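Emit:
arm_command --steps '[100,1.65,-0.35,0,0,100,0,0,0,0,100,0,0,2.5,0,100,0,0,3,0,100,0,0,2,0,100,0,0,1,0,100,0,0,0.6,0,100,0,0,0,0]'

```text
clock: 25.38
position: [346.3, 303.4, 33.9]
ee_rot: [[0.0, 1.0, -0.002], [1.0, -0.0, -0.001], [-0.001, -0.002, -1.0]]
ft_force: [-0.9, -0.8, 0.3]
width: 85.4
```

Emit:
arm_command --steps '[0,0,0,0,0,0,0,0,0,0,0,0,0,0,0,0,0,0,0,0,0,0,0,0,0,0,0,0,0,0,0,0,0,0,0,0,0,0,0,0,0,0,0,0,0]'

```text
clock: 26.13
position: [347.2, 304.5, 36.0]
ee_rot: [[-0.001, 1.0, 0.002], [1.0, 0.001, 0.001], [0.001, 0.002, -1.0]]
ft_force: [0.2, -0.4, 5.9]
width: 30.4
```

Emit:
arm_command --steps '[0,0,0,-1,0,0,0,0,-2,0,0,0,0,-3,0,0,0,0,-1.5,0,0,0,0,0,0,0,0,0,0,0]'

```text
clock: 26.63
position: [346.5, 304.2, 110.4]
ee_rot: [[-0.001, 1.0, 0.002], [1.0, 0.001, 0.001], [0.001, 0.002, -1.0]]
ft_force: [-0.4, -0.9, -1.4]
width: 30.2
```

Run:
```python
from h import *
c,s=wristcam();print(s['position'],s['width'],s['ft_force'])
cv2.imwrite('pics/w20.png',c['image'])
```

```text
[346.54526526 304.17451142 110.40104002] 30.178979550708206 [-0.38252365 -0.91001439 -1.38865531]
```

View pics/w20.png

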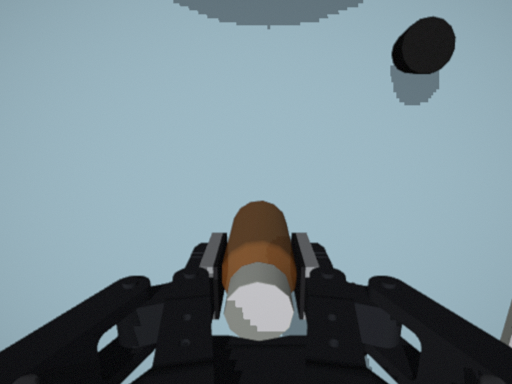

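Emit:
arm_command --steps '[0,-0.9,2.8,0,0,0,-0.9,2.8,0,0,0,-0.9,2.8,0,0,0,-0.9,2.8,0,0,0,-0.9,2.8,0,0,0,-0.9,2.8,0,0,0,-0.9,2.8,0,0,0,-0.9,2.8,0,0,0,-0.9,2.8,0,0,0,-1.1,2.4,0,0]'

```text
clock: 27.52
position: [622.5, 211.4, 106.5]
ee_rot: [[-0.001, 1.0, -0.005], [1.0, 0.001, -0.001], [-0.001, -0.005, -1.0]]
ft_force: [0.4, -0.2, -0.7]
width: 30.5
```

Emit:
arm_command --steps '[0,0,0,0,0,0,0,0,0,0,0,0,0,0,0,0,0,0,0,0]'

```text
clock: 27.85
position: [620.5, 212.6, 108.2]
ee_rot: [[-0.001, 1.0, -0.003], [1.0, 0.001, -0.0], [-0.0, -0.003, -1.0]]
ft_force: [0.0, 0.9, -0.2]
width: 30.3
```

Run:
```python
from h import *
c,s=wristcam();print(s['position'],s['width'],s['ft_force'])
cv2.imwrite('pics/w21.png',c['image'])
```

```text
[620.49594173 212.59811305 108.162955  ] 30.254878532692704 [ 0.01734055  0.94585082 -0.21755704]
```

View pics/w21.png

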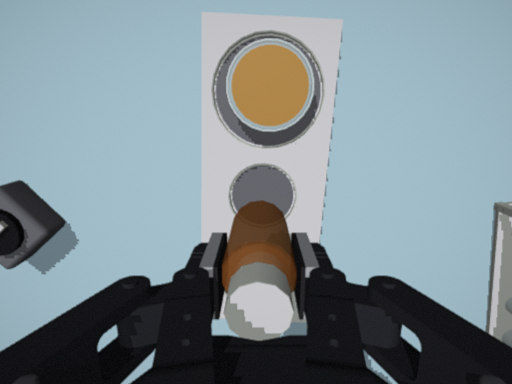

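Run:
```python
from h import *
c,s=wristcam();print(s['position'])
for uv in [(262.5,195),(262,163),(268.5,88)]: print(uv,ray(c,uv,9).round(1))
```

```text
[620.73921554 212.79463354 108.72142221]
(262.5, 195) [623.2 213.    9. ]
(262, 163) [622.7 238.4   9. ]
(268.5, 88) [627.2 293.    9. ]
```

Emit:
arm_command --steps '[0,0,0.1,2,0,0,0,0,2,0,0,0,0,1.3,0,0,0,0,0.7,0,0,0,0,0.3,0,0,0,0,0,0,0,0,0,0,0,0,0,0,0,0]'

```text
clock: 28.62
position: [624.4, 212.5, 48.2]
ee_rot: [[-0.001, 1.0, 0.002], [1.0, 0.001, 0.0], [0.0, 0.002, -1.0]]
ft_force: [-0.3, 0.2, -1.0]
width: 30.5
```

Emit:
arm_command --steps '[0,0,0,0.3,0,0,0,0,0.2,0,0,0,0,0,0,0,0,0,0,0]'

```text
clock: 28.95
position: [623.3, 212.2, 41.7]
ee_rot: [[-0.001, 1.0, -0.0], [1.0, 0.001, -0.0], [-0.0, -0.0, -1.0]]
ft_force: [-0.3, 0.4, 0.0]
width: 30.4
```

Emit:
arm_command --steps '[0,0,0,0.1,0,0,0,0,0.05,0,0,0,0,0,0]'

```text
clock: 29.2
position: [623.6, 212.3, 41.0]
ee_rot: [[-0.001, 1.0, 0.0], [1.0, 0.001, 0.0], [0.0, 0.0, -1.0]]
ft_force: [-1.3, -0.6, 3.2]
width: 30.7
```

Contact at 41 mm as expected. Release slowly, then go straight up above the cap.

Emit:
arm_command --steps '[48,0,0,0,0,48,0,0,0,0,60,0,0,0,0,60,0,0,-1,0,60,0,0,-2,0,70,0,0,-3,0,90,0,0,-3,0,90,0,0,-3,0,90,-3,0,-2,0,90,-3,0,0,0]'

```text
clock: 30.03
position: [626.8, 153.2, 188.3]
ee_rot: [[-0.004, 1.0, 0.013], [1.0, 0.004, 0.001], [0.001, 0.013, -1.0]]
ft_force: [0.4, -0.9, 0.6]
width: 76.8
```

Emit:
arm_command --steps '[90,-3,-3,-2,0,90,-3,-3,-2,0,90,-3,-3,-2,0,90,-3,-3,-2,0,90,-2,-3,-2,0,90,0,-3,0,0,90,0,0,0,0,90,0,0,0,0]'

```text
clock: 30.7
position: [456.3, 25.3, 272.6]
ee_rot: [[0.0, 1.0, 0.003], [1.0, -0.0, -0.0], [-0.0, 0.003, -1.0]]
ft_force: [1.0, -0.0, -0.4]
width: 76.6
```

Run:
```python
from h import *
s=sense();print(s['clock'],s['position'],s['width'],s['ft_force'])
t=read_camera('top');cv2.imwrite('pics/t22.png',cv2.resize(t['image'][95:255,120:380],None,fx=3,fy=3,interpolation=2))
d=read_camera('side');cv2.imwrite('pics/s22.png',cv2.resize(d['image'][110:270,190:410],None,fx=3.5,fy=3.5,interpolation=2))
for c,n in ((t,'top'),(d,'side')):
    print(n,[(a,b[4],ray(c,a,24)[:2].round(1)) for a,b in tan(c) if 100<a[1]<260 and 120<a[0]<400])
    H,S,V=cv2.split(cv2.cvtColor(c['image'],cv2.COLOR_BGR2HSV))
    print([(ce.round(1),st[4],[ray(c,ce,z)[:2].round(0) for z in (50,55,90)]) for ce,st,_ in blobs((S<45)&(V>115)) if 100<ce[1]<260 and 120<ce[0]<400])
```

```text
30.7 [456.28440845  25.26532663 272.60193466] 76.64235621908456 [ 1.03778597 -0.04248823 -0.44427625]
top [(array([157.6, 131.2]), np.int32(234), array([628.2, 292.3])), (array([326.8, 134.7]), np.int32(98), array([ 628.3, -185. ]))]
[(array([173.2, 134. ]), np.int32(1011), [array([613., 242.]), array([612., 241.]), array([601., 233.])]), (array([333.1, 130.3]), np.int32(632), [array([ 633., -199.]), array([ 631., -198.]), array([ 620., -192.])])]
side [(array([231.3, 154.3]), np.int32(77), array([628.2, 294.1])), (array([245.3, 157.2]), np.int32(81), array([650. , 247.9])), (array([389.9, 171.3]), np.int32(360), array([ 927.5, -117.9])), (array([342.4, 216.5]), np.int32(63), array([ 629.3, -182.9])), (array([362.5, 229. ]), np.int32(48), array([ 625.2, -253.4]))]
[(array([317.4, 143.5]), np.int32(141), [array([861., 128.]), array([854., 121.]), array([799.,  73.])]), (array([238.1, 171. ]), np.int32(266), [array([546., 155.]), array([541., 148.]), array([503.,  98.])]), (array([259.2, 163.9]), np.int32(88), [array([623., 147.]), array([617., 140.]), array([574.,  91.])]), (array([272.5, 173.5]), np.int32(50), [array([614.,  76.]), array([608.,  70.]), array([566.,  24.])]), (array([341. , 217.7]), np.int32(212), [array([ 592., -207.]), array([ 586., -211.]), array([ 546., -243.])]), (array([376.1, 231.4]), np.int32(95), [array([ 612., -302.]), array([ 606., -306.]), array([ 564., -332.])])]
```

View pics/t22.png

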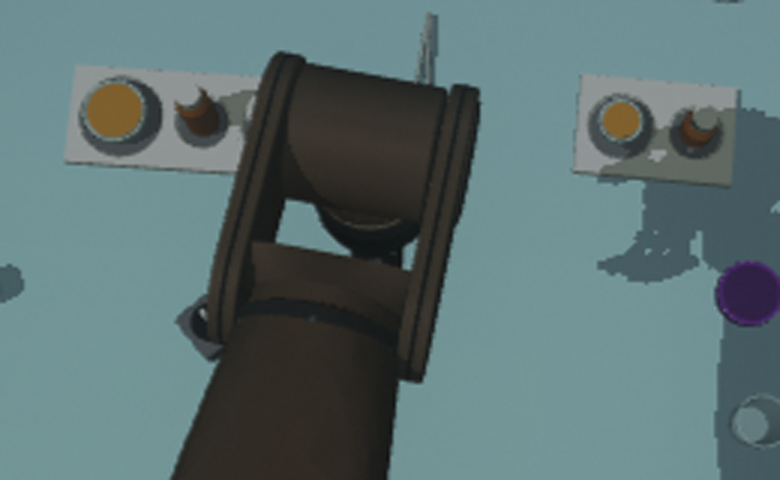

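View pics/s22.png

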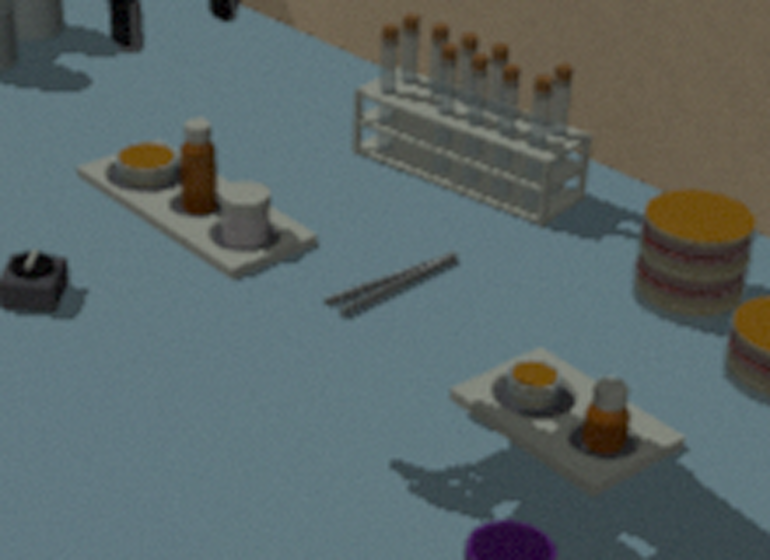

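Run:
```python
from rig import *
print(close_job())
```

```text
the job is handed in; nothing more can be done
None
```

I placed all five items in their wells and handed the job in at about 31 s of the 112 s allowed. `close_job()` gives no verdict, so the result below rests on my own checks.

- **Order:** I placed the small dish, short bottle, wide dish, jar and tall bottle, in that order. Each was lowered until light contact (2 to 5.5 N) before release. The contact height was 5 mm above the pick height every time, which matches the well floors.
- **Final pictures:** The side view shows all five upright inside their wells. The top view agrees for four; the arm hid most of the jar there. The gripper was clear of everything.
- **Dish positions:** Both dishes measured within about 2 to 3 mm of their well centres. The limit is 13 mm.
- **Jar and bottles:** I did not re-measure these against the wells after release. They were lowered within about 2 mm of the measured well centres.
- **Small disagreements:** The finger opening read about 2 mm below the nominal diameters. The pose readings wandered by 2 to 5 mm just after fast moves, until the arm settled.
- **Small dish:** It was gripped about 7 mm off the finger centre line, and I allowed for that when placing it.

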